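# Load the thread stands

## Task

Put each of the three large thread spools over the pin of the spool stand of its own colour, standing upright and fully down on the disc. Do not tip a large spool over on the way, and leave the two small spools, the jar and the tin where they are.

Things in the scene. Friction and masses are not known exactly. Their poses are not given: they have to be found in the camera images.
- spool_orange: Large orange thread spool standing upright: a winding of orange thread 54 mm in diameter (from 6 to 74 mm above the spool's foot) on an open black core tube 35 mm outside, 28 mm bore right through, 80 mm tall overall; about 120 g, loose. Origin at the centre of its foot, z up along the bore.
- spool_blue: Large blue thread spool standing upright: a winding of blue thread 54 mm in diameter (from 6 to 74 mm above the spool's foot) on an open black core tube 35 mm outside, 28 mm bore right through, 80 mm tall overall; about 120 g, loose. Origin at the centre of its foot, z up along the bore.
- spool_cream: Large cream thread spool standing upright: a winding of cream thread 54 mm in diameter (from 6 to 74 mm above the spool's foot) on an open black core tube 35 mm outside, 28 mm bore right through, 80 mm tall overall; about 120 g, loose. Origin at the centre of its foot, z up along the bore.
- small_orange: Small orange thread spool, 36 mm in diameter and 34 mm tall, with a narrow black core: a bystander. Origin at the centre of its foot, z up.
- small_blue: Small blue thread spool, 36 mm in diameter and 34 mm tall, with a narrow black core: a bystander. Origin at the centre of its foot, z up.
- stand_orange: Fixed spool stand: an orange disc 84 mm in diameter and 8 mm thick with an upright steel pin in the middle, 10 mm in diameter, its narrowed tip 45 mm above the table. A large spool drops over the pin (about 9 mm play all round) and stands on the disc. Origin at the centre of the disc's underside, on the table; z up along the pin.
- stand_blue: Fixed spool stand: a blue disc 84 mm in diameter and 8 mm thick with an upright steel pin in the middle, 10 mm in diameter, its narrowed tip 45 mm above the table. A large spool drops over the pin (about 9 mm play all round) and stands on the disc. Origin at the centre of the disc's underside, on the table; z up along the pin.
- stand_cream: Fixed spool stand: a cream disc 84 mm in diameter and 8 mm thick with an upright steel pin in the middle, 10 mm in diameter, its narrowed tip 45 mm above the table. A large spool drops over the pin (about 9 mm play all round) and stands on the disc. Origin at the centre of the disc's underside, on the table; z up along the pin.
- jar: Glass jar of brass rivets with an orange lid, 70 mm in diameter, 103 mm tall: a bystander. Origin at the centre of its foot.
- tin: Round tin with a white paper label, 69 mm in diameter, 82 mm tall: a bystander. Origin at the centre of its foot.
There are look-alikes about, which are no part of the job. Leave any green or turquoise look-alike of the spool_orange alone.

How it is judged (in metres and radians):
At the end, for the whole second after the job is handed in: Each large spool stands over the pin of the stand of its own colour: within 13 mm of the pin's axis, foot within 4 mm of the disc's top, leaning less than 0.1 rad, at rest and released (horizontal distance between spool_orange and stand_orange below 0.013 m and z of spool_orange in the frame of stand_orange between 0.004 and 0.012 m and angle between each of spool_orange, spool_blue, spool_cream's own z axis and vertical below 0.1 rad and linear speed of each of spool_orange, spool_blue, spool_cream below 0.02 m/s and angular speed of each of spool_orange, spool_blue, spool_cream below 0.2 rad/s and horizontal distance between spool_blue and stand_blue below 0.013 m and z of spool_blue in the frame of stand_blue between 0.004 and 0.012 m and horizontal distance between spool_cream and stand_cream below 0.013 m and z of spool_cream in the frame of stand_cream between 0.004 and 0.012 m); the robot touches nothing.
It fails at once if the small orange spool is disturbed: moved more than 25 mm (distance of small_orange from where it was at the start of the episode above 0.025 m).
It fails at once if the small blue spool is disturbed: moved more than 25 mm (distance of small_blue from where it was at the start of the episode above 0.025 m).
It fails at once if the jar is disturbed: moved more than 25 mm (distance of jar from where it was at the start of the episode above 0.025 m).
It fails at once if the tin is disturbed: moved more than 25 mm (distance of tin from where it was at the start of the episode above 0.025 m).
It fails at once if a large spool is tipped over (leans more than 40 degrees) (angle between any of spool_orange, spool_blue, spool_cream's own z axis and vertical above 0.7 rad).
It also fails if it takes over 106 s, if anything falls off the work surface, if the arm or the gripper's body presses on something with over 40 N, if the wrist force passes 120 N, or if a joint passes its speed limit or range.

## Robot

A 7-joint arm with a two-finger parallel gripper is mounted at the origin on the work surface. World frame = base frame: x ahead of the robot, y to its left, z up, the work surface at z = 0. Lengths are in mm, angles in rad, forces in N, time in s.
With the tool pointing down it reaches from about 400 to 875 mm from the base axis. Payload 4.4 kg.
Tool frame: the origin (TCP) lies midway between the tips of the shut fingers; the grasp point (between the pads) lies 19 mm behind it (ctrl.pinch_z is the distance from the TCP to the grasp point, in mm); z points along the fingers, y is the line along which they close (so a half turn about z gives the same grasp; the last joint's range is limited). The gripper opens to 85 mm and grips with 20 to 120 N. Pads are 22 mm wide; open, the fingers measure 114 mm over their backs; the gripper's body (76 mm by 85 mm) begins 54 mm behind the grasp point. The pads swing forward as they close: fully open they stand 13 mm farther back than shut.
Start: joints at [1.151, 0.628, 0.038, 1.517, -0.027, 0.996, -0.02], TCP at [225.23, -609.745, 231.313] pointing down, gripper open.
Joint ranges: [-3.06, 3.06], [-0.37, 2.12], [-1.25, 1.32], [0.18, 2.47], [-1.1, 4.24], [0.23, 1.98], [-2.94, 2.94]. Speed limits (rad/s): [2.57, 2.57, 3.14, 3.14, 3.14, 3.14, 3.14].

## Interface

Orientations are given as [roll, pitch, yaw] about the fixed x, y, z axes, in that order (R = Rz(yaw) Ry(pitch) Rx(roll)).
In Python, from cell import read_state, cams, order, ctrl gives the robot as it stands.
- The arm moves only by the tool move_arm, never from a script. Its argument "targets" is text: rows parted by semicolons, each of 7 numbers parted by spaces: the gripper's target within -1 to 1 (fully open at 1, half-way at 0, shut at -1), then the shift along the tool's x, y, z in cm, then the turn, a rotation vector about the tool's x, y, z in degrees. A call has 1 to 5 rows; each row shifts and turns the commanded pose from where the row before left it, along the tool's axes as they then stand; what a row does not reach is not made up. A row lasts 1/12 s, in which the tool goes at most 41.7 mm and 7.16 degrees, less where a joint would pass 70% of its speed; a pose out of reach is approached as far as the arm can. A call with a gripper value outside its range is refused whole. The fingers move at their own pace and stop on an object; the grip force is fixed at half the most. Time passes only in rows, so rows that do not move let the fingers close. It gives the time, the measured TCP pose, the force, the opening and the grip force at its end, in the units of the state.
- read_state(): the state, without advancing time (a new reading comes with each control period).
- cams.get_image(name): name is "scene" or "top" or "wrist"; returns a dict with "color" (400x640x3 uint8, red, green, blue), "fovy" (degrees; the focal length in pixels is half the picture's height over the tangent of half this angle, whatever the lens; pixels are square), "cx", "cy" (the principal point, pixels), "rvec" (rotation vector, rad) and "tvec" (3), from world to camera coordinates, as OpenCV has them. Camera axes: x right, y down, z forward; pixel columns grow to the right and rows downward; lengths in mm; the calibration is good to about 2 mm. The wrist camera is an equidistant fisheye: a pixel r from the principal point sees the ray r / f radians off the axis. A picture is of the moment at which its call begins. There is no depth.
- order.finish_job(): hands the job in; it is judged then, once.
The state is a dict: "clock": time; "qpos": joint angles; "qd": joint speeds; "tau": joint torques, N m; "eef_pos": TCP position; "tool_rot": TCP orientation; "force": force on the tool from outside, world axes, zero at the start; "torque": the same for the moment, N m; "width": finger opening in mm; "gripper_force": force on a finger pad.
Only numpy, scipy, OpenCV 4.12 (cv2) and the standard library are available. Lean on these libraries where they do the work, as an engineer would, in place of code of your own. Each camera call takes 0.05 s, during which the arm holds its last target. There are 200 camera calls.

## Working session

There is one attempt and no reset: what is moved stays moved. The work goes in short steps, Python scripts to look and compute and a tool call to move; the robot and the scene stay as the last step left them, time stands still between calls to the robot, and variables do not carry over. Pictures are saved under pics/ and viewed, at most 14 in all, crops included, and the job is handed in when it is done.

Besides the shell and the picture viewer there is one more tool, called after "Emit:" as a command line: name --argument value ..., lists and objects as JSON in quotes. move_arm: Moves the arm, as the interface text tells. Its arguments: {"type":"object","properties":{"targets":{"type":"string"}},"required":["targets"]}

```bash
mkdir -p pics; cat > h.py <<'E'
import numpy as np, cv2, json
from cell import read_state, cams, order, ctrl
def snap(n,fn):
    d=cams.get_image(n); cv2.imwrite(f'pics/{fn}.png',d['color'][:,:,::-1]); 
    np.save(f'pics/{fn}.npy',np.array([d['fovy'],d['cx'],d['cy'],*np.ravel(d['rvec']),*np.ravel(d['tvec'])])); return d
def ray(fn,u,v,z,fish=False):
    c=np.load(f'pics/{fn}.npy'); f=200/np.tan(np.radians(c[0]/2)); R=cv2.Rodrigues(c[3:6])[0]
    x,y=(u-c[1])/f,(v-c[2])/f
    if fish:
        r=np.hypot(x,y); d=np.array([x/r*np.sin(r),y/r*np.sin(r),np.cos(r)]) if r>0 else np.array([0,0,1.])
    else: d=np.array([x,y,1])
    o=-R.T@c[6:9]; d=R.T@d; return (o+d*(z-o[2])/d[2]).round(1)
E
python3 - <<'E'
from h import *
for n in('scene','top','wrist'):
    d=snap(n,n+'0'); print(n,d['fovy'],d['cx'],d['cy'],np.ravel(d['rvec']),np.ravel(d['tvec']))
s=read_state();print(s);print(ctrl.pinch_z)
E
```

```text
scene 56.302432660676786 321.06069545177326 201.5821038246491 [ 2.17911954  0.57815775 -0.30727788] [-406.69369041 -115.96468183 1195.55234916]
top 42.23736041556965 318.4828940767115 212.5710096228311 [ 2.0813425  -2.14852234  0.21358468] [  26.53973943  479.62702515 1518.55513378]
wrist 65.70646984690485 318.0758804279755 197.21485446784607 [-2.37737503  1.65563337  0.24211056] [-647.73214067  -37.27458461  378.42090713]
{'clock': 0.15, 'qpos': array([ 1.15116698,  0.62914479,  0.03843224,  1.51815477, -0.02699484,
        0.99632362, -0.02001206]), 'qd': array([-0.00108821, -0.00304922,  0.00143155, -0.00121138, -0.00077931,
        0.00016649,  0.00080664]), 'tau': array([ 1.55348578e-03, -5.63801229e+01,  1.22793831e+00, -1.93650001e+01,
        1.12353475e-02,  7.45202531e-03,  3.44053404e-06]), 'eef_pos': array([ 225.08638023, -609.25683492,  230.58757853]), 'tool_rot': array([-3.14007940e+00,  3.66296066e-06,  3.53832801e-01]), 'force': array([-0.66769109,  0.87292024,  0.12360861]), 'torque': array([-0.07480609, -0.00098403, -0.01559786]), 'gripper_force': 0.0, 'width': 85.22820218397727}
18.700000000000003
```

View pics/top0.png

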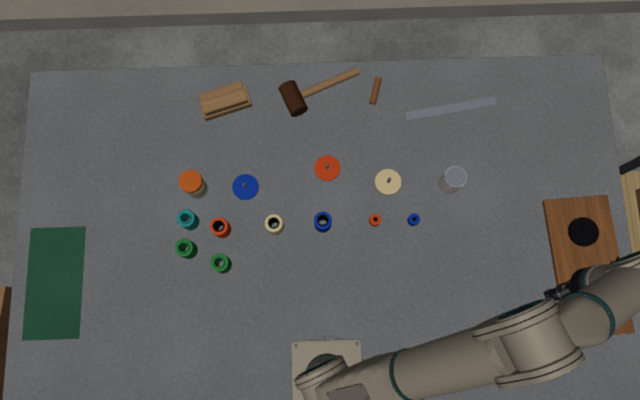

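View pics/scene0.png

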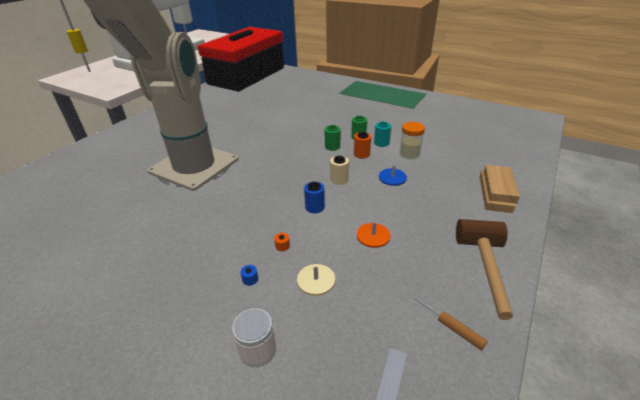

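The top view shows the orange, blue and cream stands at (327,168), (245,187) and (388,181). The large spools are at (220,227) orange, (323,221) blue and (274,224) cream. Next I'll enlarge that area.

```bash
python3 - <<'E'
from h import *
i=cv2.imread('pics/top0.png')[150:275,170:430]
cv2.imwrite('pics/c0.png',cv2.resize(i,None,fx=3,fy=3,interpolation=cv2.INTER_CUBIC))
E
```

```text
(no output)
```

View pics/c0.png

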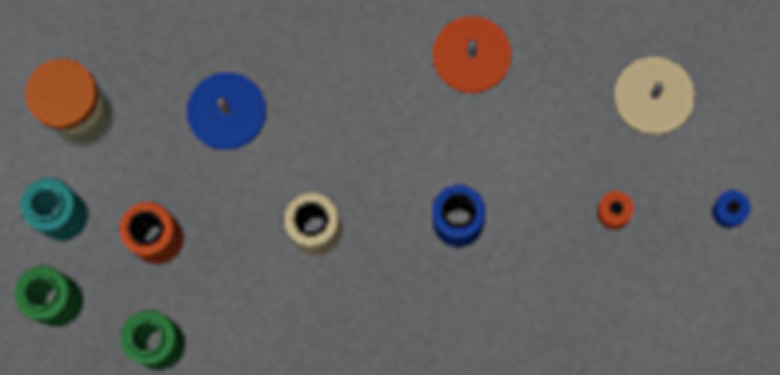

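In the enlarged crop the spool tops are at orange (148,229), cream (311,219) and blue (458,212). The disc centres are blue (226,111), orange (472,55) and cream (654,95).

```bash
python3 - <<'E'
from h import *
P=dict(so=(148,229,74),sc=(311,219,74),sb=(458,212,74),turq=(46,206,74),gr1=(149,337,74),gr2=(43,294,74),smo=(615,209,32),smb=(731,208,32),jar=(61,94,103),Db=(226,111,8),Do=(472,55,8),Dc=(654,95,8))
for k,(u,v,z) in P.items(): print(k,ray('top0',170+(u+.5)/3-.5,150+(v+.5)/3-.5,z))
# refine disc via color centroid
d=cv2.imread('pics/top0.png'); h=cv2.cvtColor(d,cv2.COLOR_BGR2HSV)
for k,lo,hi in(('o',(3,150,80),(15,255,255)),('b',(105,150,60),(125,255,255)),('c',(15,40,120),(35,150,255))):
    n,l,s,c=cv2.connectedComponentsWithStats(cv2.inRange(h,lo,hi))
    for i in range(1,n):
        if 60<s[i,4]<800 and 150<s[i,0]<480 and 130<s[i,1]<280:print(k,s[i],c[i].round(1),ray('top0',*c[i],8))
E
```

```text
so [443.9 307.2  74. ]
sc [448.8 146.1  74. ]
sb [451.2   0.7  74. ]
turq [470.3 408.5  74. ]
gr1 [337.  305.5  74. ]
gr2 [382.5 409.6  74. ]
smo [ 457.1 -159.3   32. ]
smb [ 454.3 -277.2   32. ]
jar [576.6 388.4 103. ]
Db [578.9 239.2   8. ]
Do [631.4 -20.3   8. ]
Dc [ 581.7 -209.3    8. ]
o [314 156  26  25 492] [326.8 167.8] [632.1 -19.7   8. ]
o [179 170  23  23 418] [190.  180.8] [603.6 412.4   8. ]
o [369 214  12  12  99] [374.7 219.6] [ 460.8 -162.1    8. ]
o [210 218  18  19 163] [219.2 226.8] [453.5 319.5   8. ]
b [232 175  26  25 487] [245.  186.6] [579.2 239.2   8. ]
b [314 212  18  20 176] [322.1 222. ] [458.3   0.8   8. ]
b [408 214  12  11  97] [413.3 219.3] [ 457.9 -281.6    8. ]
c [375 169  27  26 543] [387.7 181.4] [ 581.5 -209.3    8. ]
c [265 214  18  18 149] [273.3 222.7] [461. 152.   8.]
```

Emit:
move_arm --targets "1 0 0 0 0 0 6.76; 1 0 0 0 0 0 6.76; 1 0 0 0 0 0 6.75; 1 0 0 0 0 0 0; 1 0 0 0 0 0 0"

```text
clock: 0.57
eef_pos: [225.3, -609.5, 231.0]
tool_rot: [-3.141, 0.001, 0.003]
force: [-0.4, 0.2, -0.3]
width: 85.0
gripper_force: 0.0
```

Emit:
move_arm --targets "1 1.2 -3.2 0 0 0 0; 1 1.2 -3.2 0 0 0 0; 1 1.2 -3.2 0 0 0 0; 1 1.2 -3.2 0 0 0 0; 1 1.2 -3.2 0 0 0 0"

```text
clock: 0.98
eef_pos: [285.6, -448.2, 231.3]
tool_rot: [-3.142, -0.0, 0.003]
force: [1.1, -0.2, -0.3]
width: 85.6
gripper_force: 0.0
```

Emit:
move_arm --targets "1 1.2 -3.2 0 0 0 0; 1 1.2 -3.2 0 0 0 0; 1 1.2 -3.2 0 0 0 0; 1 1.2 -3.2 0 0 0 0; 1 1.2 -3.2 0 0 0 0"

```text
clock: 1.4
eef_pos: [345.6, -288.2, 231.5]
tool_rot: [3.141, -0.0, 0.003]
force: [0.9, -0.5, -0.7]
width: 85.9
gripper_force: 0.0
```

Emit:
move_arm --targets "1 1.2 -3.2 0 0 0 0; 1 1.2 -3.2 0 0 0 0; 1 1.2 -3.2 0 0 0 0; 1 1.2 -3.2 0 0 0 0; 1 1.2 -3.2 0 0 0 0"

```text
clock: 1.82
eef_pos: [405.6, -128.2, 231.6]
tool_rot: [3.141, -0.001, 0.004]
force: [-0.2, 0.7, 0.5]
width: 85.6
gripper_force: 0.0
```

Emit:
move_arm --targets "1 1.2 -3.2 0 0 0 0; 1 1.2 -3.2 0 0 0 0; 1 1.2 -3.2 0 0 0 0; 1 1.0 -3.2 0 0 0 0; 1 0 0 0 0 0 0"

```text
clock: 2.23
eef_pos: [453.6, 5.6, 231.6]
tool_rot: [-3.138, -0.003, 0.013]
force: [0.8, 0.9, 0.9]
width: 85.0
gripper_force: 0.0
```

```bash
python3 - <<'E'
from h import *
s=read_state(); print(s['eef_pos'],s['tool_rot'])
snap('wrist','w1'); s=read_state(); print(s['eef_pos'],s['qd'].round(3))
E
```

```text
[453.57158088   5.61744046 231.55757435] [-3.13782473e+00 -2.90996560e-03  1.34016075e-02]
[452.29714777   2.08624151 231.38080634] [ 0.056 -0.011  0.061  0.034  0.022  0.007  0.019]
```

View pics/w1.png

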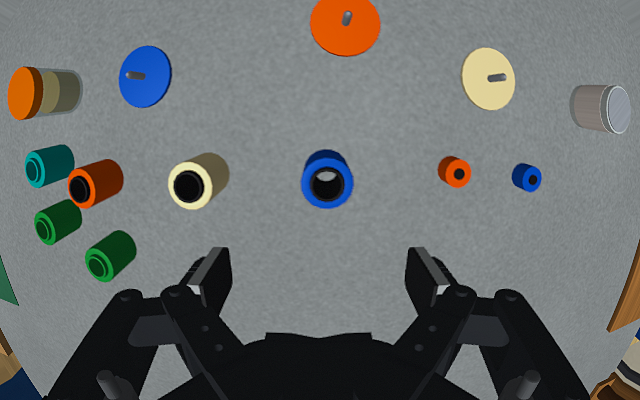

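The wrist view shows the blue spool's top at about (327,182), cream's at (189,185), and the discs at (345,24), (145,76) and (488,79).

```bash
python3 - <<'E'
from h import *
for k,a in dict(sb=(327,183,78),sc=(189,185,78),so=(82,188,78),Do=(345,24,8),Db=(145,76,8),Dc=(488,79,8)).items(): print(k,ray('w1',*a,fish=True))
E
```

```text
sb [452.6  -1.6  78. ]
sc [449.2 142.1  78. ]
so [445.5 299.1  78. ]
Do [628.2 -21.5   8. ]
Db [577.2 232.7   8. ]
Dc [ 578.2 -208.4    8. ]
```

Emit:
move_arm --targets "1 0 0 3 0 0 0; 1 0 0 3 0 0 0; 1 0 0 1.5 0 0 0; 1 0 0 0 0 0 0; 1 0 0 0 0 0 0"

```text
clock: 2.7
eef_pos: [450.6, -2.7, 156.1]
tool_rot: [3.141, 0.002, 0.0]
force: [0.6, 0.1, -1.0]
width: 85.3
gripper_force: 0.0
```

Emit:
move_arm --targets "1 0.1 -0.2 3 0 0 0; 1 0 0 3 0 0 0; 1 0 0 3 0 0 0; 1 0 0 2.5 0 0 0; 1 0 0 1.4 0 0 0"

```text
clock: 3.12
eef_pos: [451.5, -0.2, 31.7]
tool_rot: [3.14, 0.011, 0.0]
force: [0.2, -0.3, -0.9]
width: 85.5
gripper_force: 0.0
```

Emit:
move_arm --targets "1 0 0 0 0 0 0; -1 0 0 0 0 0 0; -1 0 0 0 0 0 0; -1 0 0 0 0 0 0; -1 0 0 0 0 0 0"

```text
clock: 3.53
eef_pos: [454.9, -0.3, 35.2]
tool_rot: [3.141, 0.002, -0.001]
force: [-1.0, -1.3, 7.9]
width: 53.5
gripper_force: 61.7
```

Emit:
move_arm --targets "-1 0 0 0 0 0 0; -1 0 0 0 0 0 0; -1 0 0 0 0 0 0; -1 0 0 0 0 0 0; -1 0 0 0 0 0 0"

```text
clock: 3.95
eef_pos: [454.9, -0.3, 35.2]
tool_rot: [3.14, 0.002, -0.0]
force: [-0.8, -1.6, 8.2]
width: 53.4
gripper_force: 61.7
```

Emit:
move_arm --targets "-1 0 0 -1 0 0 0; -1 0 0 -2.5 0 0 0; -1 0 0 -3 0 0 0; -1 0 0 -3 0 0 0; -1 0 0 -1 0 0 0"

```text
clock: 4.37
eef_pos: [456.0, 0.4, 142.9]
tool_rot: [-3.142, -0.001, 0.001]
force: [0.9, -0.1, -2.4]
width: 53.3
gripper_force: 63.5
```

Emit:
move_arm --targets "-1 0 0 0 0 0 0; -1 0 0 0 0 0 0; -1 0 0 0 0 0 0; -1 0 0 0 0 0 0; -1 0 0 0 0 0 0"

```text
clock: 4.78
eef_pos: [453.4, 0.1, 137.4]
tool_rot: [3.141, 0.008, 0.0]
force: [-0.6, 0.8, -1.8]
width: 53.5
gripper_force: 63.5
```

```bash
python3 - <<'E'
from h import *
snap('wrist','w2');print(read_state()['eef_pos'])
E
```

```text
[4.53491242e+02 1.11790745e-01 1.37419193e+02]
```

View pics/w2.png

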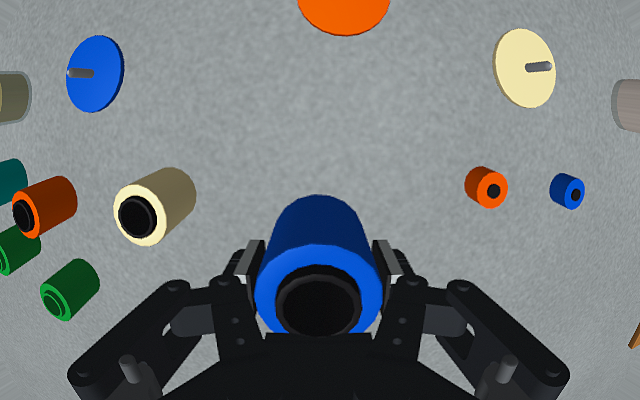

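The blue spool is held upright. Its top ring is centred near (318,297).

```bash
python3 - <<'E'
from h import *
print(ray('w2',318,298,178,True),ray('w2',318,304,182,True))
for k,a in dict(sc=(138,214,78),Db=(95,74,8),Dc=(525,68,8)).items(): print(k,ray('w2',*a,fish=True))
E
```

```text
[453.8   1.1 178. ] [453.8   1.1 182. ]
sc [450.9 141.5  78. ]
Db [576.1 231.2   8. ]
Dc [ 578.8 -206.3    8. ]
```

Emit:
move_arm --targets "-1 1.6 -3 0 0 0 0; -1 1.6 -3 0 0 0 0; -1 1.6 -3 0 0 0 0; -1 1.6 -3 0 0 0 0; -1 1.6 -3 0 0 0 0"

```text
clock: 5.25
eef_pos: [534.2, 151.5, 136.9]
tool_rot: [3.14, 0.007, 0.0]
force: [0.8, -0.3, -2.1]
width: 53.3
gripper_force: 63.5
```

Emit:
move_arm --targets "-1 1.6 -3 0 0 0 0; -1 1.6 -3 0 0 0 0; -1 1.2 -2.6 0 0 0 0; -1 0 0 0 0 0 0; -1 0 0 0 0 0 0"

```text
clock: 5.67
eef_pos: [577.4, 238.3, 136.0]
tool_rot: [3.141, 0.008, 0.004]
force: [-0.7, -0.8, -1.9]
width: 53.4
gripper_force: 63.6
```

Emit:
move_arm --targets "-1 0 0 0 0 0 0; -1 0 0 0 0 0 0; -1 0 0 0 0 0 0; -1 0 0 0 0 0 0; -1 0 0 0 0 0 0"

```text
clock: 6.08
eef_pos: [578.1, 235.2, 137.6]
tool_rot: [3.141, 0.006, -0.001]
force: [0.8, -0.2, -2.6]
width: 53.3
gripper_force: 63.6
```

```bash
python3 - <<'E'
from h import *
snap('wrist','w3');snap('top','t3');snap('scene','s3');print(read_state()['eef_pos'])
a=cv2.imread('pics/w3.png');b=cv2.imread('pics/s3.png')[100:300,280:480]
b=cv2.resize(b,(400,400),interpolation=cv2.INTER_CUBIC)
cv2.imwrite('pics/m3.png',np.hstack([a[:,120:520],b]))
E
```

```text
[578.21611229 235.79914292 137.61564939]
```

View pics/m3.png

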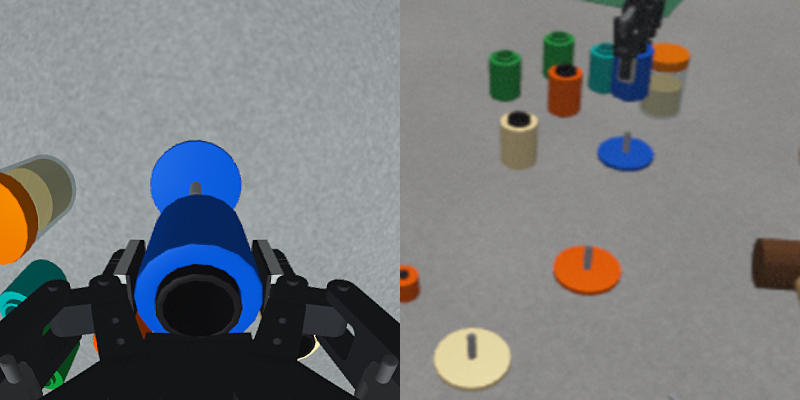

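```bash
python3 - <<'E'
from h import *
print('disc far edge',ray('w3',316,140.5,8,True),'L/R',ray('w3',271,183,8,True),ray('w3',361,183,8,True))
print('ring',ray('w3',319.5,297,178,True), 'pin tip', ray('w3',316,183,45,True))
c=np.load('pics/w3.npy');print(-cv2.Rodrigues(c[3:6])[0].T@c[6:9])
E
```

```text
disc far edge [620.2 237.9   8. ] L/R [581.9 278.9   8. ] [581.8 197.2   8. ]
ring [578.8 235.7 178. ] pin tip [591.1 237.8  45. ]
[650.13082889 236.27854154 278.8579628 ]
```

Emit:
move_arm --targets "-1 0 -0.2 2.5 0 0 0; -1 0 0 2.5 0 0 0; -1 0 0 2.2 0 0 0; -1 0 0 1.0 0 0 0; -1 0 0 0.5 0 0 0"

```text
clock: 6.65
eef_pos: [576.6, 237.5, 48.8]
tool_rot: [3.14, 0.008, 0.0]
force: [0.2, -0.4, -2.1]
width: 53.0
gripper_force: 63.6
```

Emit:
move_arm --targets "-1 0 0 0.2 0 0 0; -1 0 0 0.2 0 0 0; -1 0 0 0 0 0 0; -1 0 0 0 0 0 0; -1 0 0 0 0 0 0"

```text
clock: 7.07
eef_pos: [578.3, 238.3, 47.4]
tool_rot: [3.142, 0.004, 0.0]
force: [0.1, -0.7, -1.6]
width: 53.1
gripper_force: 63.6
```

Emit:
move_arm --targets "-1 0 0 0.2 0 0 0; -1 0 0 0.1 0 0 0; -1 0 0 0.1 0 0 0; -1 0 0 0 0 0 0; -1 0 0 0 0 0 0"

```text
clock: 7.48
eef_pos: [577.7, 238.1, 43.3]
tool_rot: [3.141, 0.005, 0.0]
force: [-2.3, -0.3, 4.8]
width: 53.0
gripper_force: 64.3
```

Emit:
move_arm --targets "0 0 0 0 0 0 0; 0.5 0 0 0 0 0 0; 1 0 0 0 0 0 0; 1 0 0 0 0 0 0; 1 0 0 0 0 0 0"

```text
clock: 7.9
eef_pos: [577.6, 238.1, 42.3]
tool_rot: [3.141, 0.006, 0.0]
force: [-0.3, 1.0, 0.4]
width: 85.7
gripper_force: 0.0
```

Emit:
move_arm --targets "1 0 0 0 0 0 0; 1 0 0 -1 0 0 0; 1 0 0 -3 0 0 0; 1 0 0 -3 0 0 0; 1 0 0 -3 0 0 0"

```text
clock: 8.32
eef_pos: [577.9, 238.0, 143.9]
tool_rot: [3.141, 0.006, 0.0]
force: [0.7, 0.7, -0.7]
width: 85.6
gripper_force: 0.0
```

Emit:
move_arm --targets "1 -2 -1 -1 0 0 0; 1 -3 -1.5 0 0 0 0; 1 -3 -1.5 0 0 0 0; 1 -3 -1.5 0 0 0 0; 1 -2.4 -1.4 0 0 0 0"

```text
clock: 8.73
eef_pos: [441.9, 307.8, 154.1]
tool_rot: [3.141, 0.006, 0.001]
force: [-0.9, -0.1, -0.0]
width: 85.6
gripper_force: 0.0
```

Emit:
move_arm --targets "1 0 0 0 0 0 0; 1 0 0 0 0 0 0; 1 0 0 0 0 0 0; 1 0 0 0 0 0 0; 1 0 0 0 0 0 0"

```text
clock: 9.15
eef_pos: [445.6, 306.1, 153.3]
tool_rot: [3.141, 0.005, -0.002]
force: [-0.9, -0.0, -0.1]
width: 85.1
gripper_force: 0.0
```

```bash
python3 - <<'E'
from h import *
snap('wrist','w4');snap('top','t4');print(read_state()['eef_pos'])
a=cv2.imread('pics/w4.png');b=cv2.imread('pics/t4.png')[140:270,170:270]
cv2.imwrite('pics/m4.png',np.hstack([a[:,100:560],cv2.resize(b,(308,400),interpolation=cv2.INTER_CUBIC)]))
E
```

```text
[445.10495828 306.31235857 153.06105456]
```

View pics/m4.png

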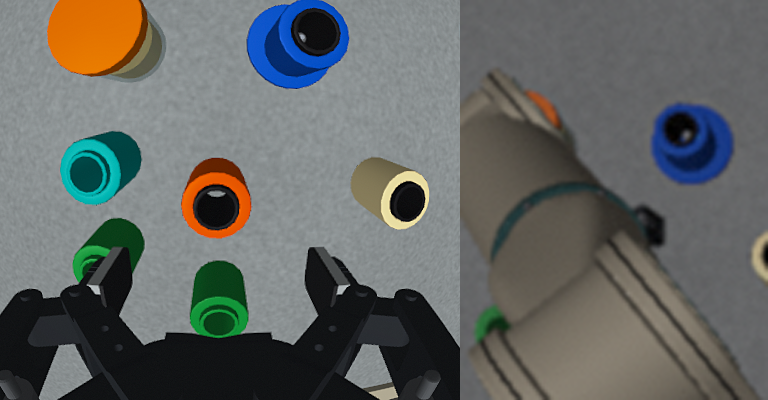

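The blue spool is standing on its disc. The orange spool's ring is at (316,205) in the full wrist picture.

```bash
python3 - <<'E'
from h import *
print('so',ray('w4',316.3,205,75,True),'sc',ray('w4',504,200,77,True))
E
```

```text
so [445.3 308.4  75. ] sc [449.2 150.9  77. ]
```

Emit:
move_arm --targets "1 0 0 3 0 0 0; 1 0 0 3 0 0 0; 1 0 0 3 0 0 0; 1 0 0 2 0 0 0; 1 0 0 1.2 0 0 0"

```text
clock: 9.67
eef_pos: [442.8, 305.7, 28.7]
tool_rot: [3.139, 0.008, -0.001]
force: [0.6, -0.6, 0.1]
width: 85.3
gripper_force: 0.0
```

Emit:
move_arm --targets "1 0 0 0 0 0 0; -1 0 0 0 0 0 0; -1 0 0 0 0 0 0; -1 0 0 0 0 0 0; -1 0 0 0 0 0 0"

```text
clock: 10.08
eef_pos: [444.7, 307.7, 32.8]
tool_rot: [-3.14, 0.003, 0.0]
force: [-0.6, 0.2, 4.4]
width: 52.4
gripper_force: 63.0
```

Emit:
move_arm --targets "-1 0 0 0 0 0 0; -1 0 0 0 0 0 0; -1 0 0 0 0 0 0; -1 0 0 0 0 0 0; -1 0 0 0 0 0 0"

```text
clock: 10.5
eef_pos: [444.7, 307.7, 32.8]
tool_rot: [-3.14, 0.003, 0.0]
force: [0.1, -0.5, 6.7]
width: 51.8
gripper_force: 63.3
```

Emit:
move_arm --targets "-1 0 0 -1 0 0 0; -1 0 0 -2.5 0 0 0; -1 0 0 -3 0 0 0; -1 0 0 -3 0 0 0; -1 0 0 -2 0 0 0"

```text
clock: 10.92
eef_pos: [444.8, 307.5, 149.5]
tool_rot: [-3.14, 0.003, 0.0]
force: [0.3, 0.2, -1.2]
width: 52.4
gripper_force: 63.0
```

Emit:
move_arm --targets "-1 0 0 0 0 0 0; -1 1 2 0 0 0 0; -1 1.7 3 0 0 0 0; -1 1.7 3 0 0 0 0; -1 1.7 3 0 0 0 0"

```text
clock: 11.33
eef_pos: [505.0, 195.9, 145.8]
tool_rot: [3.141, 0.006, 0.002]
force: [0.1, 0.4, -1.4]
width: 51.8
gripper_force: 63.1
```

Emit:
move_arm --targets "-1 1.7 3 0 0 0 0; -1 1.7 3 0 0 0 0; -1 1.7 3 0 0 0 0; -1 1.7 3 0 0 0 0; -1 1.7 3 0 0 0 0"

```text
clock: 11.75
eef_pos: [590.1, 45.3, 145.3]
tool_rot: [3.141, 0.007, 0.0]
force: [0.4, 0.4, -2.0]
width: 51.8
gripper_force: 63.1
```

Emit:
move_arm --targets "-1 1.7 3 0 0 0 0; -1 1.7 3 0 0 0 0; -1 0.7 0.8 0 0 0 0; -1 0 0 0 0 0 0; -1 0 0 0 0 0 0"

```text
clock: 12.17
eef_pos: [630.5, -21.2, 144.7]
tool_rot: [3.141, 0.007, -0.001]
force: [0.2, 0.5, -2.7]
width: 52.2
gripper_force: 63.2
```

Emit:
move_arm --targets "-1 0 0 0 0 0 0; -1 0 0 0 0 0 0; -1 0 0 0 0 0 0; -1 0 0 0 0 0 0; -1 0 0 0 0 0 0"

```text
clock: 12.58
eef_pos: [631.0, -20.1, 145.4]
tool_rot: [3.141, 0.006, 0.001]
force: [-0.6, 0.2, -1.5]
width: 51.9
gripper_force: 63.2
```

```bash
python3 - <<'E'
from h import *
snap('wrist','w5');print(read_state()['eef_pos'])
E
```

```text
[631.13073983 -20.34042307 145.44856009]
```

View pics/w5.png

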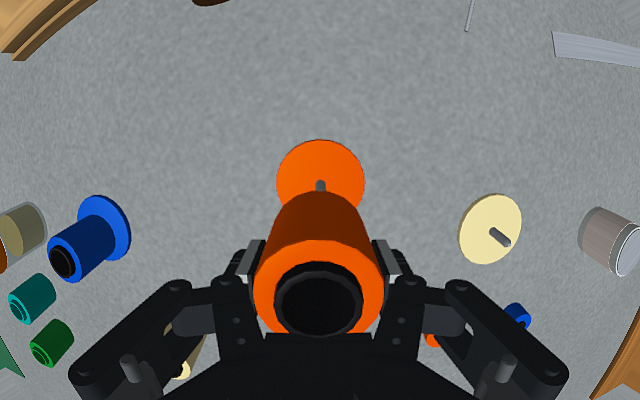

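The orange disc spans columns 277–365 with its far edge at row 139. The spool's ring is centred at column 319.

```bash
python3 - <<'E'
from h import *
print('far',ray('w5',321,139,8,True),'LR',ray('w5',276.5,181,8,True),ray('w5',365,181,8,True))
print('ring',ray('w5',319,295,145.4-32.8+75,True))
E
```

```text
far [673.6 -21.7   8. ] LR [634.6  19.6   8. ] [634.8 -63.    8. ]
ring [633.9 -19.5 187.6]
```

Emit:
move_arm --targets "-1 0 0.1 2.5 0 0 0; -1 0 0 2.5 0 0 0; -1 0 0 2.5 0 0 0; -1 0 0 1.5 0 0 0; -1 0 0 0.8 0 0 0"

```text
clock: 13.05
eef_pos: [629.1, -21.8, 45.0]
tool_rot: [3.141, 0.009, 0.0]
force: [0.4, 0.4, -2.2]
width: 51.9
gripper_force: 63.1
```

Emit:
move_arm --targets "-1 0 0 0.2 0 0 0; -1 0 0 0.2 0 0 0; -1 0 0 0 0 0 0; -1 0 0 0 0 0 0; -1 0 0 0 0 0 0"

```text
clock: 13.47
eef_pos: [631.5, -22.0, 44.5]
tool_rot: [3.141, 0.004, 0.0]
force: [-0.3, 0.4, -1.4]
width: 52.1
gripper_force: 63.1
```

Emit:
move_arm --targets "-1 0 0 0.2 0 0 0; -1 0 0 0.1 0 0 0; -1 0 0 0.1 0 0 0; -1 0 0 0 0 0 0; -1 0 0 0 0 0 0"

```text
clock: 13.88
eef_pos: [631.0, -22.0, 40.9]
tool_rot: [3.141, 0.005, 0.0]
force: [-2.2, -0.0, 8.7]
width: 52.0
gripper_force: 64.1
```

Contact with the disc, at the expected height. I'll release, lift and go to the cream spool at about (449,147).

Emit:
move_arm --targets "0 0 0 0 0 0 0; 0.5 0 0 0 0 0 0; 1 0 0 0 0 0 0; 1 0 0 0 0 0 0; 1 0 0 0 0 0 0"

```text
clock: 14.3
eef_pos: [630.7, -22.0, 39.2]
tool_rot: [3.141, 0.006, 0.0]
force: [-0.1, -0.0, -0.1]
width: 85.6
gripper_force: 0.0
```

Emit:
move_arm --targets "1 0 0 0 0 0 0; 1 0 0 -1 0 0 0; 1 0 0 -3 0 0 0; 1 0 0 -3 0 0 0; 1 0 0 -4 0 0 0"

```text
clock: 14.72
eef_pos: [629.6, -21.8, 149.2]
tool_rot: [3.141, 0.01, 0.0]
force: [0.5, 0.3, -0.1]
width: 85.7
gripper_force: 0.0
```

Emit:
move_arm --targets "1 -2.6 -2.4 0 0 0 0; 1 -2.6 -2.4 0 0 0 0; 1 -2.6 -2.4 0 0 0 0; 1 -2.6 -2.4 0 0 0 0; 1 -2.6 -2.4 0 0 0 0"

```text
clock: 15.13
eef_pos: [500.1, 99.0, 150.9]
tool_rot: [3.141, 0.004, -0.0]
force: [0.9, 0.7, -0.0]
width: 85.0
gripper_force: 0.0
```

Emit:
move_arm --targets "1 -2.6 -2.4 0 0 0 0; 1 -2.6 -2.5 0 0 0 0; 1 0 0 0 0 0 0; 1 0 0 0 0 0 0; 1 0 0 0 0 0 0"

```text
clock: 15.55
eef_pos: [450.1, 147.0, 150.9]
tool_rot: [3.141, 0.004, 0.0]
force: [-0.3, 0.7, 0.2]
width: 85.2
gripper_force: 0.0
```

Emit:
move_arm --targets "1 0 0 0 0 0 0; 1 0 0 0 0 0 0; 1 0 0 0 0 0 0; 1 0 0 0 0 0 0; 1 0 0 0 0 0 0"

```text
clock: 15.97
eef_pos: [449.5, 146.6, 150.1]
tool_rot: [3.141, 0.006, -0.001]
force: [0.4, -0.6, 0.5]
width: 85.6
gripper_force: 0.0
```

```bash
python3 - <<'E'
from h import *
snap('wrist','w6');print(read_state()['eef_pos'])
E
```

```text
[449.43515053 146.73166068 150.14668073]
```

View pics/w6.png

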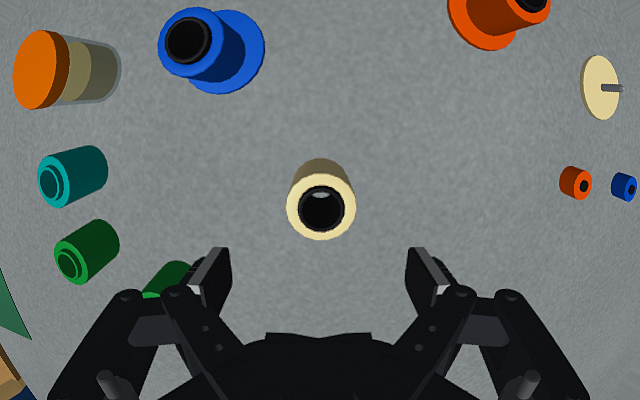

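The cream spool is at (321,206), directly below the tool. The orange spool stands on its disc.

Emit:
move_arm --targets "1 0 0 3 0 0 0; 1 0 0 3 0 0 0; 1 0 0 3 0 0 0; 1 0 0 2 0 0 0; 1 0 0 1.0 0 0 0"

```text
clock: 16.43
eef_pos: [447.3, 146.5, 27.9]
tool_rot: [3.14, 0.009, 0.0]
force: [-0.3, -0.5, 0.6]
width: 85.1
gripper_force: 0.0
```

Emit:
move_arm --targets "1 0 0 0 0 0 0; -1 0 0 0 0 0 0; -1 0 0 0 0 0 0; -1 0 0 0 0 0 0; -1 0 0 0 0 0 0"

```text
clock: 16.85
eef_pos: [449.6, 147.2, 31.7]
tool_rot: [-3.141, 0.003, 0.0]
force: [-0.9, -0.5, 4.4]
width: 52.2
gripper_force: 62.7
```

Emit:
move_arm --targets "-1 0 0 0 0 0 0; -1 0 0 0 0 0 0; -1 0 0 0 0 0 0; -1 0 0 0 0 0 0; -1 0 0 0 0 0 0"

```text
clock: 17.27
eef_pos: [449.6, 147.2, 31.7]
tool_rot: [-3.141, 0.003, 0.0]
force: [0.2, -0.3, 6.7]
width: 51.9
gripper_force: 62.9
```

Emit:
move_arm --targets "-1 0 0 -1 0 0 0; -1 0 0 -2.5 0 0 0; -1 0 0 -3 0 0 0; -1 0 0 -3 0 0 0; -1 0 0 -2 0 0 0"

```text
clock: 17.68
eef_pos: [449.9, 147.4, 148.5]
tool_rot: [-3.141, 0.002, 0.0]
force: [-0.0, 0.8, -1.2]
width: 51.8
gripper_force: 62.9
```

Emit:
move_arm --targets "-1 0 0 0 0 0 0; -1 0.6 1.5 0 0 0 0; -1 1.1 3 0 0 0 0; -1 1.1 3 0 0 0 0; -1 1.1 3 0 0 0 0"

```text
clock: 18.1
eef_pos: [488.0, 41.1, 145.1]
tool_rot: [3.141, 0.006, 0.002]
force: [-0.8, 0.2, -1.4]
width: 52.4
gripper_force: 63.0
```

Emit:
move_arm --targets "-1 1.1 3 0 0 0 0; -1 1.1 3 0 0 0 0; -1 1.1 3 0 0 0 0; -1 1.1 3 0 0 0 0; -1 1.1 3 0 0 0 0"

```text
clock: 18.52
eef_pos: [542.9, -109.4, 144.6]
tool_rot: [3.141, 0.007, 0.0]
force: [0.7, -0.4, -1.1]
width: 52.0
gripper_force: 63.0
```

Emit:
move_arm --targets "-1 1.1 3 0 0 0 0; -1 1.1 3 0 0 0 0; -1 1.1 3 0 0 0 0; -1 0.3 1 0 0 0 0; -1 0 0 0 0 0 0"

```text
clock: 18.93
eef_pos: [578.8, -212.4, 144.1]
tool_rot: [3.139, 0.006, -0.006]
force: [-0.5, 0.3, -0.7]
width: 51.8
gripper_force: 63.1
```

Emit:
move_arm --targets "-1 0 0 0 0 0 0; -1 0 0 0 0 0 0; -1 0 0 0 0 0 0; -1 0 0 0 0 0 0; -1 0 0 0 0 0 0"

```text
clock: 19.35
eef_pos: [579.3, -206.6, 144.9]
tool_rot: [3.141, 0.006, 0.002]
force: [0.3, -0.3, -0.9]
width: 51.8
gripper_force: 63.1
```

```bash
python3 - <<'E'
from h import *
snap('wrist','w7');print(read_state()['eef_pos'])
E
```

```text
[ 579.33251323 -206.96453912  144.93322695]
```

View pics/w7.png

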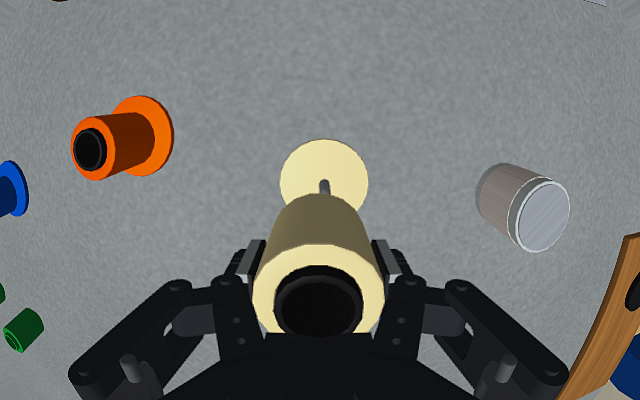

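The cream disc is centred at column 324.5 with its far edge at row 139.

```bash
python3 - <<'E'
from h import *
print('far',ray('w7',324.5,139,8,True),'LR',ray('w7',280,181,8,True),ray('w7',369,181,8,True),'ring',ray('w7',319,298,188,True))
E
```

```text
far [ 621.9 -211.3    8. ] LR [ 583.  -170.3    8. ] [ 583.2 -253.1    8. ] ring [ 581.4 -206.   188. ]
```

Emit:
move_arm --targets "-1 0.1 0.4 2.5 0 0 0; -1 0 0 2.5 0 0 0; -1 0 0 2.5 0 0 0; -1 0 0 1.5 0 0 0; -1 0 0 0.8 0 0 0"

```text
clock: 19.82
eef_pos: [578.3, -211.2, 44.5]
tool_rot: [-3.141, 0.009, 0.001]
force: [0.2, 0.6, -0.7]
width: 51.8
gripper_force: 63.0
```

Emit:
move_arm --targets "-1 0 0 0.2 0 0 0; -1 0 0 0.2 0 0 0; -1 0 0 0.2 0 0 0; -1 0 0 0.1 0 0 0; -1 0 0 0 0 0 0"

```text
clock: 20.23
eef_pos: [580.2, -212.1, 40.5]
tool_rot: [3.14, 0.004, 0.0]
force: [-0.3, 0.6, -0.8]
width: 52.2
gripper_force: 63.0
```

Emit:
move_arm --targets "-1 0 0 0.1 0 0 0; -1 0 0 0 0 0 0; -1 0 0 0 0 0 0; -1 0 0 0 0 0 0; -1 0 0 0 0 0 0"

```text
clock: 20.65
eef_pos: [580.3, -212.2, 39.8]
tool_rot: [3.14, 0.004, 0.0]
force: [-1.4, 1.1, 5.6]
width: 52.0
gripper_force: 63.3
```

Emit:
move_arm --targets "0 0 0 0 0 0 0; 0.5 0 0 0 0 0 0; 1 0 0 0 0 0 0; 1 0 0 0 0 0 0; 1 0 0 0 0 0 0"

```text
clock: 21.07
eef_pos: [579.6, -211.9, 38.6]
tool_rot: [3.141, 0.006, 0.0]
force: [-1.1, -0.3, 0.3]
width: 85.2
gripper_force: 0.0
```

Emit:
move_arm --targets "1 0 0 0 0 0 0; 1 0 0 -1 0 0 0; 1 0 0 -3 0 0 0; 1 0 0 -3 0 0 0; 1 0 0 -4 0 0 0"

```text
clock: 21.48
eef_pos: [578.7, -211.4, 148.7]
tool_rot: [-3.141, 0.01, 0.0]
force: [0.8, -0.1, -0.1]
width: 85.6
gripper_force: 0.0
```

Emit:
move_arm --targets "1 -2 0 -2 0 0 0; 1 -3 0 -2 0 0 0; 1 -3 0 0 0 0 0; 1 0 0 0 0 0 0; 1 0 0 0 0 0 0"

```text
clock: 21.9
eef_pos: [499.2, -212.4, 190.5]
tool_rot: [3.14, 0.005, -0.001]
force: [1.0, -0.0, 0.4]
width: 85.8
gripper_force: 0.0
```

Emit:
move_arm --targets "1 0 0 0 0 0 0; 1 0 0 0 0 0 0; 1 0 0 0 0 0 0; 1 0 0 0 0 0 0; 1 0 0 0 0 0 0"

```text
clock: 22.32
eef_pos: [500.9, -211.7, 188.8]
tool_rot: [3.141, 0.006, 0.001]
force: [-0.7, -0.2, -1.0]
width: 85.2
gripper_force: 0.0
```

```bash
python3 - <<'E'
from h import *
snap('wrist','w8');snap('scene','s8');print(read_state()['force'])
a=cv2.imread('pics/w8.png');b=cv2.imread('pics/s8.png')[100:300,230:430]
cv2.imwrite('pics/m8.png',np.hstack([cv2.resize(a,(400,250),interpolation=cv2.INTER_AREA),cv2.resize(b,(400,400),interpolation=cv2.INTER_CUBIC)[:250]]) if 0 else np.hstack([a[:,200:600],cv2.resize(b,(400,400),interpolation=cv2.INTER_CUBIC)]))
E
```

```text
[-0.48856023 -0.92961009  0.09213317]
```

View pics/m8.png

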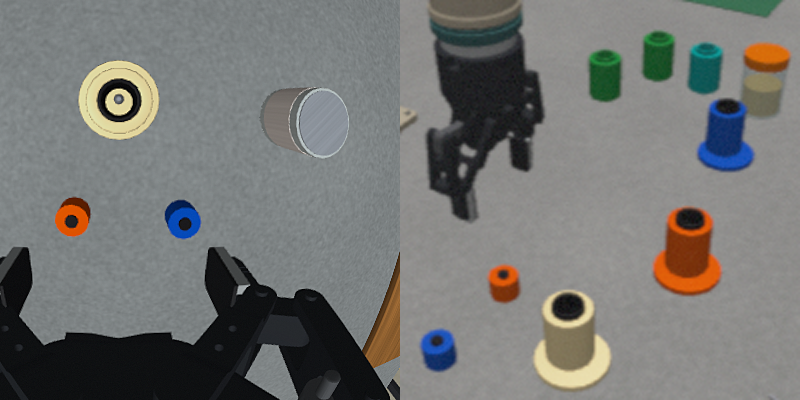

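All three spools stand upright and centred on their own discs. In the crop the cream pin is visible in the middle of its bore at (119,99), and the bystanders haven't moved. I'll hand in now.

```bash
python3 -c "
from h import *
print(order.finish_job())"
```

```text
the job is handed in; nothing more can be done
None
```

The job is handed in after about 22 s of the 106 s allowed: all three large spools stand upright on the stands of their own colour in the last pictures, and the small spools, jar and tin were not touched; no verdict came back.

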